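Latch the rolling case and draw out its trolley handle

TASK

A rolling case lies on the desk, packed to go. First swing its steel hasp over so that it lies flat on the lid with the staple through its slot; then squeeze the button in the trolley handle's crossbar, keep it squeezed and draw the handle out past its first stop to the second, which is the end of its travel. Finish while still holding it there with the button squeezed, and leave the other things on the desk where they are.

Things in the scene. Friction and masses are not known exactly. Their poses are not given: they have to be found in the camera images.
- case: dark rolling case, 360 x 260 x 90 mm, lying flat, too heavy to move. Origin: centre of underside, on the desk; z up. Trolley handle at the -x end, wheels at +x. Lid top 90 mm above the desk. On it the hasp's hinge line runs along x at x -93 to -47, y +80, z 93.5 mm; the wire staple stands at x -70, y +33 to +47 mm, top at z 107 mm
- hasp_hinge (a point): middle of the hasp's hinge line, 93.5 mm above the desk. Axes turn with the hasp: x along the hinge, the leaf runs along -y, z is its upper face when closed. Steel leaf 40 mm wide, 3 mm thick, 80 mm long, with a 16 x 24 mm slot 28 to 52 mm from the hinge for the staple
- hasp_end (a point): point on the hasp leaf's upper face (the outer face), 68 mm from the hinge, mid-width, beyond the slot: a solid place to push on. Same axes as hasp_hinge
- hasp (a joint): hasp angle, rad: 0 = closed, flat on the lid over the staple; 1.57 = upright; larger = leaning away from the lid, to the case's +y side (starts 1.1 to 1.9, limit 2.3). Stiff hinge (friction about 0.05 N m), stays where it is left: push it all the way down
- bar_mid (a point): centre of the handle's crossbar: grey bar 150 mm long (along y), 24 mm thick (x), 22 mm high, centre 55 mm above the desk, on two tubes at y -60 and +60 mm that lead into the case. Axes as the case's; the handle draws out along -x. Stowed, 43 mm are free between bar and case. Moves with the handle
- button_face (a point): centre of the outer face of the black button in the middle of the bar's outer (-x) face: 44 mm along y, 14 mm high, 6 mm proud of the bar when free, so bar and button measure 30 mm across x. Can be pinched with the bar from above, fingers closing along x. Moves with button and handle
- button (a joint): how far the button is pressed in, m: 0 = free, 0.006 = fully in (flush). Spring return, about 7 N fully in. While it is out the handle is locked; pressed 5 mm or more the handle is free to slide. Let go on the way, the lock drops and catches at the next stop
- handle (a joint): how far the trolley handle is drawn out, m: 0 = stowed, 0.085 = first stop (catches only if the button is let go), 0.170 = second stop, end of travel. Runs with about 5 N of drag; a light spring (2 to 4 N) draws it back in
- mouse: bystander: dark computer mouse 105 x 60 x 34 mm, loose; origin centre of underside
- mug: bystander: white mug 80 mm across, 92 mm high, loose; origin centre of underside
- tissue_box: bystander: white cardboard tissue box 220 x 115 x 85 mm, loose; origin centre of underside
- stapler: bystander: desk stapler 140 x 36 x 51 mm, loose; origin centre of underside

How it is judged:
By the outcome, as a careful person would: the job done as asked, in the order asked, and still so for the second after the job is handed in, while the arm keeps its last pose, push and grip.
It also fails if it takes over 48 s, if anything falls off the work surface, if the arm or the gripper's body presses on something with over 40 N, if the wrist force passes 120 N, or if a joint passes its speed limit or range.

ROBOT

A 6-joint arm with a two-finger parallel gripper is mounted at the origin on the work surface. World frame = base frame: x ahead of the robot, y to its left, z up, the work surface at z = 0. Lengths are in mm, angles in rad, forces in N, time in s.
With the tool pointing down it reaches from about 350 to 875 mm from the base axis. Payload 4.2 kg.
Tool frame: the origin (TCP) lies midway between the tips of the shut fingers; the grasp point (between the pads) lies 19 mm behind it; z points along the fingers, y is the line along which they close (so a half turn about z gives the same grasp; the last joint's range is limited). The gripper opens to 85 mm and grips with 20 to 120 N. Pads are 22 mm wide; open, the fingers measure 114 mm over their backs; the gripper's body (76 mm by 85 mm) begins 54 mm behind the grasp point. The pads swing forward as they close: fully open they stand 13 mm farther back than shut.
Start: joints at [1.568, 0.385, 0.008, 0, -1.194, -0.259], TCP at [161.73, 603.691, 231.312] pointing down, gripper open.
Joint ranges: [-3.14, 3.14], [-1.21, 2.06], [-1.07, 1.41], [-3.16, 2.05], [-2.99, -0.16], [-3.1, 3.1]. Speed limits (rad/s): [2.79, 2.79, 3.14, 3.14, 3.14, 3.14].

INTERFACE

Orientations are given as a unit quaternion [x, y, z, w].
In Python, from bench import * gives the robot as it stands.
- The arm moves only by the tool drive_tool, never from a script. Its argument "plan" is a list that holds one entry, the list of rows, each a list of 5 numbers: the closure, from -1 (fully open) to 1 (shut), then the shift along the world's x, y, z in mm, then the turn about the world's z in degrees. A call has 1 to 20 rows; each row shifts and turns the commanded pose from where the row before left it; what a row does not reach is not made up. A row lasts 1/12 s, in which the tool goes at most 41.7 mm and 7.16 degrees, less where a joint would pass 70% of its speed; a pose out of reach is approached as far as the arm can. A call is refused whole if a number of a shift passes 41.7 or a number of a turn 7.16, either way. A call with a gripper value outside its range is refused whole. The fingers move at their own pace and stop on an object; the grip force is fixed at half the most. Time passes only in rows, so rows that do not move let the fingers close. It gives the time, the measured TCP pose, the force, the opening and the grip force at its end, in the units of the state.
- read_state(): the state, without advancing time (a new reading comes with each control period).
- get_image(name): name is "scene" or "side" or "wrist"; returns (picture, depth): 420x560x3 uint8, red, green, blue; 420x560 float32, mm along the optical axis (not along the pixel's ray), 0 where there is no reading.
- camera_model(name): a dict with "fx", "fy", "cx", "cy" (pixels), "R" (3x3) and "t" (3): a world point X has camera coordinates R X + t; the wrist camera has in their place "mount" (4x4, takes a point from camera to tool coordinates, whose origin is the TCP and whose axes are the flange's). Camera axes: x right, y down, z forward; pixel columns grow to the right and rows downward; lengths in mm; the calibration is good to about 2 mm. The wrist camera is an equidistant fisheye: a pixel r from the principal point sees the ray r / f radians off the axis. A picture is of the moment at which its call begins: read the wrist's pose just before it. camera_model takes no time and is no camera call.
- job_done(): hands the job in; it is judged then, once.
The state is a dict: "clock": time; "joints": joint angles; "joint_vel": joint speeds; "joint_efforts": joint torques, N m; "position": TCP position; "ee_rot": TCP orientation; "contact_force": force on the tool from outside, world axes, zero at the start; "wrist_torque": the same for the moment, N m; "gripper_width": finger opening in mm; "grasp_force": force on a finger pad.
Only numpy, scipy, OpenCV 4.12 (cv2) and the standard library are available. Lean on these libraries where they do the work, as an engineer would, in place of code of your own. Each camera call takes 0.05 s, during which the arm holds its last target. There are 200 camera calls.

## Working session

There is one attempt and no reset: what is moved stays moved. The work goes in short steps, Python scripts to look and compute and a tool call to move; the robot and the scene stay as the last step left them, time stands still between calls to the robot, and variables do not carry over. Pictures are saved under pics/ and viewed, at most 10 in all, crops included, and the job is handed in when it is done.

Besides the shell and the picture viewer there is one more tool, called after "Request:" as name(argument=value, ...), one argument or row to a line, values as JSON. drive_tool: Moves the arm, as the interface text tells. Its arguments: {"type":"object","properties":{"plan":{"type":"array"}},"required":["plan"]}

```bash
mkdir -p pics
cat > h.py <<'E'
from bench import *
import numpy as np, cv2
def snap(n,f):
    im,d=get_image(n); cv2.imwrite(f'pics/{f}.png',im[:,:,::-1]); np.save(f'pics/{f}.npy',d); return im,d
def pt(n,f,u,v,w=1):
    d=np.load(f'pics/{f}.npy'); p=d[v-w:v+w+1,u-w:u+w+1]; p=p[p>0]; z=np.median(p); m=camera_model(n)
    c=np.array([(u-m['cx'])/m['fx']*z,(v-m['cy'])/m['fy']*z,z]); return np.array(m['R']).T@(c-np.array(m['t']))
def proj(n,X):
    m=camera_model(n); c=np.array(m['R'])@np.array(X)+np.array(m['t']); return m['fx']*c[0]/c[2]+m['cx'],m['fy']*c[1]/c[2]+m['cy']
E
python3 - <<'E'
from h import *
snap('scene','s0');snap('side','d0')
print(read_state())
E
```

```text
{'clock': 0.1, 'joints': array([ 1.56760822e+00,  3.85473378e-01,  6.76611531e-03, -4.64852839e-04,
       -1.19400397e+00, -2.58599424e-01]), 'joint_vel': array([ 8.79285547e-04, -2.84470515e-03,  2.76512527e-03,  1.77601171e-03,
       -9.85359875e-04,  5.66839444e-05]), 'joint_efforts': array([-1.58361859e-04, -3.93318343e+01,  1.88928705e+01,  4.19798568e+00,
       -2.59302993e-03,  1.43483753e-06]), 'position': array([161.59520337, 603.20420079, 230.33175623]), 'ee_rot': array([ 9.91433965e-01, -1.30605245e-01, -9.23400231e-05,  9.77172756e-04]), 'contact_force': array([ 0.88661544, -0.24449549, -0.01466748]), 'wrist_torque': array([-2.73406217e-02, -1.18275983e-02,  3.93551443e-05]), 'grasp_force': 0.0, 'gripper_width': 85.34310695283803}
```

View pics/s0.png

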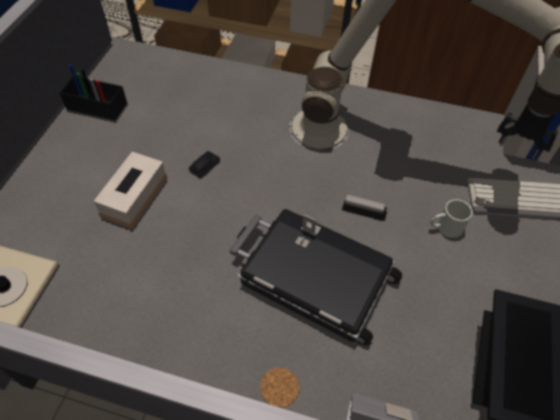

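View pics/d0.png

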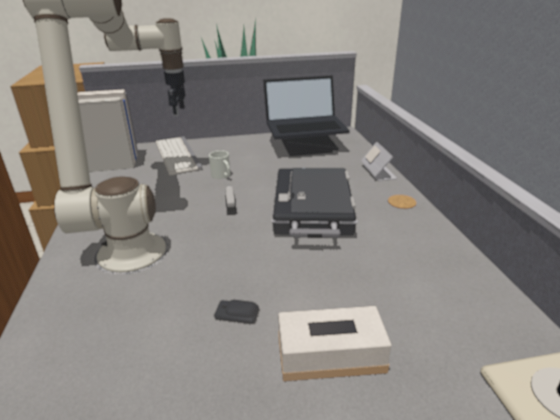

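The scene picture shows the case at around (318,270), handle at (248,238), hasp at (310,228), staple at (302,242). The side view has the bar at (316,232) and the hasp upright at (291,185). I'll enlarge both crops.

Run:
```python
from h import *
a=cv2.imread('pics/s0.png')[200:350,220:420]; b=cv2.imread('pics/d0.png')[155:255,260:370]
a=cv2.resize(a,(800,600),interpolation=cv2.INTER_CUBIC); cv2.imwrite('pics/s0c.png',a)
cv2.imwrite('pics/d0c.png',cv2.resize(b,(660,600),interpolation=cv2.INTER_CUBIC))
for n,f,l in [('scene','s0',[(248,237),(318,270),(310,230),(302,242),(365,205),(453,215),(205,163),(130,185),(260,330)]),('side','d0',[(316,232),(320,195),(230,200)])]:
    for u,v in l: print(f,u,v,pt(n,f,u,v).round(1))
```

```text
s0 248 237 [551.7 -87.3  51.1]
s0 318 270 [621.  139.3  88.3]
s0 310 230 [509.2  87.5 103.3]
s0 302 242 [547.8  74.5  91.7]
s0 365 205 [334.  222.7  49.7]
s0 453 215 [264.1 496.   13.3]
s0 205 163 [ 301.7 -320.8   30.2]
s0 130 185 [ 496.4 -487.4   85.6]
s0 260 330 [ 7.979e+02  2.630e+01 -4.000e-01]
d0 316 232 [ 548.3 -105.7   64.8]
d0 320 195 [608.7  72.5  88.9]
d0 230 200 [316.7 171.4  51.5]
```

View pics/s0c.png

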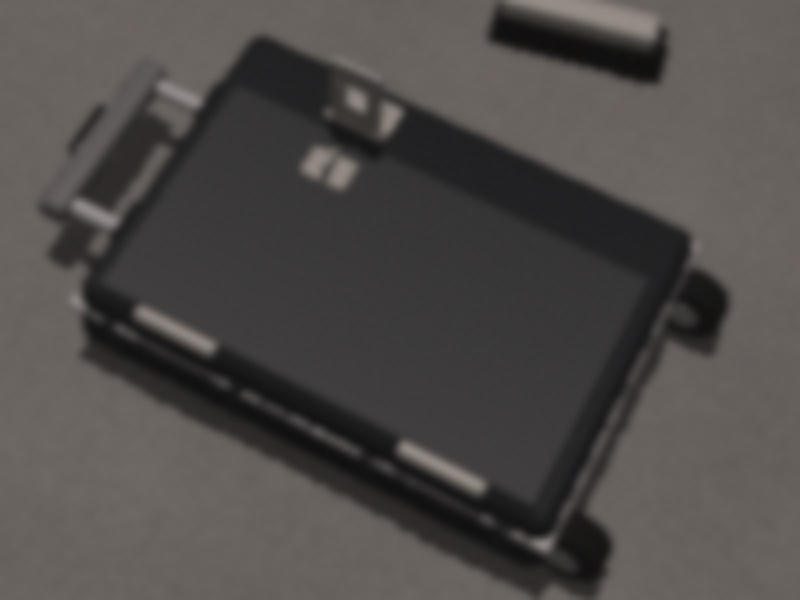

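View pics/d0c.png

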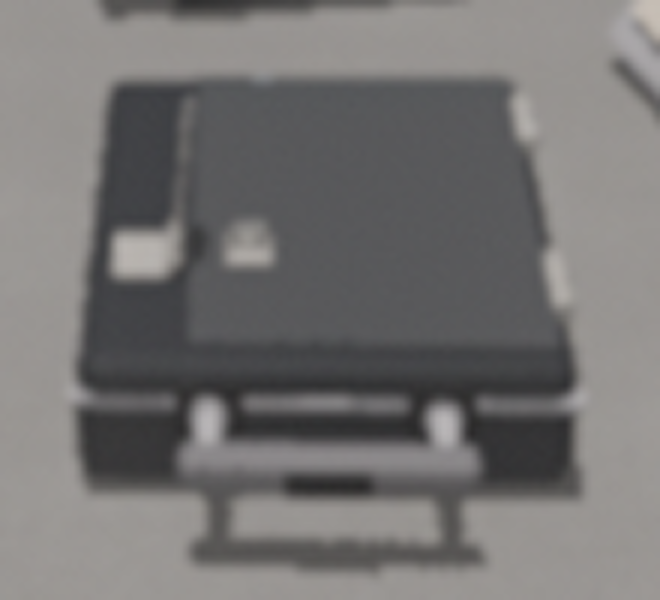

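The crops show the lid corners in the scene crop near (262,40), (690,243), (545,525) and (90,290). The hasp stands roughly upright at (365,105), the staple is at (330,167), and the bar runs from (150,65) to (45,205) with the button at (88,128). Next I'll fit the lid rectangle to the depth.

```bash
cat >> h.py <<'E'
def cloud(n,f):
    d=np.load(f'pics/{f}.npy'); m=camera_model(n); v,u=np.nonzero(d>0); z=d[v,u]
    c=np.stack([(u-m['cx'])/m['fx']*z,(v-m['cy'])/m['fy']*z,z],1); return (c-np.array(m['t']))@np.array(m['R'])
E
python3 - <<'E'
from h import *
for n,f in [('scene','s0'),('side','d0')]:
    P=cloud(n,f); P=P[(abs(P[:,0]-600)<220)&(abs(P[:,1]-100)<260)]
    L=P[(P[:,2]>84)&(P[:,2]<95)&(P[:,1]>-70)]
    (c,s,a)=cv2.minAreaRect(L[:,:2].astype(np.float32)); print(f,c,s,a,np.median(L[:,2]))
    # lid side percentiles in frame
    B=P[(P[:,2]>45)&(P[:,2]<75)&(P[:,1]<-40)]; print('bar',len(B),cv2.minAreaRect(B[:,:2].astype(np.float32)),np.percentile(B[:,2],[5,50,95]))
    t=np.deg2rad(a if a>45 else a+90); best=t
    ex=np.array([np.cos(t),np.sin(t)]); ey=np.array([-ex[1],ex[0]])
    q=(P[:,:2]-c)@np.stack([ex,ey],1)
    H=(P[:,2]>97)&(abs(q[:,0])<190)&(abs(q[:,1])<160); Q=np.c_[q,P[:,2]][H]
    print(np.rad2deg(t),len(Q)); print(Q[np.argsort(Q[:,2])][::max(1,len(Q)//25)].round(0).tolist())
E
```

```text
s0 (605.2079467773438, 131.6012420654297) (349.7938232421875, 255.05130004882812) 76.69483184814453 88.88631957333578
bar 604 ((585.9345703125, -82.57078552246094), (222.7202606201172, 83.66699981689453), 0.1891615241765976) [52.40043326 62.87136398 70.7639879 ]
76.69483184814453 211
[[97.0, -116.0, 97.0], [-121.0, -71.0, 98.0], [-72.0, 36.0, 98.0], [-65.0, 78.0, 99.0], [-69.0, 48.0, 100.0], [-77.0, 81.0, 102.0], [-65.0, 83.0, 104.0], [-62.0, 82.0, 107.0], [-77.0, 80.0, 109.0], [-71.0, 81.0, 112.0], [-65.0, 82.0, 115.0], [-69.0, 82.0, 118.0], [-78.0, 81.0, 121.0], [-51.0, 79.0, 125.0], [-53.0, 81.0, 131.0], [-84.0, 78.0, 136.0], [-87.0, 77.0, 140.0], [-85.0, 78.0, 146.0], [-62.0, 78.0, 148.0], [-62.0, 77.0, 153.0], [-63.0, 79.0, 156.0], [-84.0, 75.0, 160.0], [-86.0, 79.0, 163.0], [-57.0, 78.0, 166.0], [-70.0, 77.0, 168.0], [-64.0, 77.0, 172.0], [-54.0, 77.0, 174.0]]
d0 (601.306884765625, 124.30364990234375) (343.20123291015625, 252.12008666992188) 77.52597045898438 88.90670528285484
bar 882 ((578.1759033203125, -82.054931640625), (82.6365966796875, 213.52435302734375), 83.74700927734
[... 261 characters left out ...]
1.0, 54.0, 103.0], [-84.0, 84.0, 104.0], [-64.0, 38.0, 104.0], [-64.0, 45.0, 104.0], [-80.0, 84.0, 105.0], [-68.0, 41.0, 106.0], [-81.0, 84.0, 110.0], [-78.0, 84.0, 112.0], [-85.0, 83.0, 119.0], [-80.0, 83.0, 120.0], [-46.0, 84.0, 124.0], [-87.0, 83.0, 127.0], [-81.0, 83.0, 128.0], [-66.0, 84.0, 131.0], [-85.0, 83.0, 133.0], [-79.0, 83.0, 134.0], [-83.0, 80.0, 139.0], [-79.0, 80.0, 141.0], [-79.0, 80.0, 148.0], [-86.0, 80.0, 148.0], [-83.0, 80.0, 153.0], [-82.0, 80.0, 157.0], [-84.0, 80.0, 161.0], [-80.0, 80.0, 163.0], [-49.0, 80.0, 165.0], [-61.0, 80.0, 168.0], [-76.0, 80.0, 168.0], [-85.0, 80.0, 169.0], [-63.0, 77.0, 172.0], [-49.0, 77.0, 173.0], [-59.0, 77.0, 174.0], [-83.0, 80.0, 174.0]]
```

Request:
drive_tool(
  plan=[
    [[1, 20, -34, 0, 2], [1, 20, -34, 0, 0], [1, 20, -34, 0, 0], [1, 20, -34, 0, 0], [1, 20, -34, 0, 0], [1, 20, -34, 0, 0], [1, 20, -34, 0, 0], [1, 20, -34, 0, 0], [1, 20, -34, 0, 0], [1, 20, -34, 0, 0], [1, 20, -34, 0, 0], [1, 20, -34, 0, 0], [1, 20, -34, 0, 0], [1, 20, -34, 0, 0], [1, 20, -34, 0, 0], [1, 0, 0, 0, 0], [1, 0, 0, 0, 0]],
  ],
)

```text
clock: 1.52
position: [462.0, 91.7, 230.7]
ee_rot: [0.993, -0.116, -0.001, 0.0]
contact_force: [-0.0, 0.3, 0.3]
gripper_width: 0.2
grasp_force: 0.0
```

```bash
cat >> h.py <<'E'
from scipy.spatial.transform import Rotation as Ro
def wcloud(f):
    d=np.load(f'pics/{f}.npy'); S=np.load(f'pics/{f}_T.npy'); m=camera_model('wrist'); v,u=np.nonzero(d>0); z=d[v,u]
    x=(u-m['cx'])/m['fx'];y=(v-m['cy'])/m['fy'];r=np.hypot(x,y)+1e-9;k=np.tan(r)/r*z
    c=np.stack([x*k,y*k,z,np.ones_like(z)],1); t=c@np.array(m['mount']).T
    return t[:,:3]@S[:3,:3].T+S[:3,3],u,v
def wsnap(f):
    s=read_state();T=np.eye(4);T[:3,:3]=Ro.from_quat(s['ee_rot']).as_matrix();T[:3,3]=s['position'];np.save(f'pics/{f}_T.npy',T)
    snap('wrist',f);return s
C=np.array([605.3,131.6]);t0=np.deg2rad(76.9);E=np.array([[np.cos(t0),np.sin(t0)],[-np.sin(t0),np.cos(t0)]])
def cf(P): return np.c_[(P[:,:2]-C)@E.T,P[:,2]]
E
python3 - <<'E'
from h import *
s=wsnap('w1'); print(s['clock'],s['position'],s['ee_rot'],s['gripper_width'],s['contact_force'])
P,u,v=wcloud('w1'); Q=cf(P)
H=(Q[:,2]>110)&(Q[:,2]<185)&(abs(Q[:,0]+70)<50)&(abs(Q[:,1]-80)<35); print(np.percentile(Q[H],[2,50,98],axis=0).round(1))
B=(Q[:,2]>58)&(Q[:,2]<72)&(Q[:,0]<-215)&(Q[:,0]>-265)&(abs(Q[:,1])<90);print(B.sum()); print(np.percentile(Q[B],[2,50,98],axis=0).round(1) if B.sum() else '')
L=(abs(Q[:,2]-90)<6)&(abs(Q[:,0])<200)&(abs(Q[:,1])<145);print(cv2.minAreaRect(P[L][:,:2].astype(np.float32)),np.percentile(Q[L],[.5,50,99.5],axis=0).round(1))
E
```

```text
1.5167 [462.01800988  91.69079702 230.68283496] [ 9.93293520e-01 -1.15617874e-01 -6.32018444e-04  3.02668398e-04] 0.18942604041930244 [-0.04212435  0.31683405  0.2743254 ]
[[-88.5  76.  172.3]
 [-69.5  77.3 173.9]
 [-50.4  78.7 175.3]]
3262
[[-249.8  -63.9   59.1]
 [-231.3    7.4   66.2]
 [-218.    75.4   68.4]]
((589.8719482421875, 133.8538818359375), (347.96087646484375, 225.54306030273438), 76.18553924560547) [[-168.7  -79.5   84.1]
 [ -18.3   28.3   90.5]
 [ 163.2  123.5   93. ]]
```

View pics/w1.png

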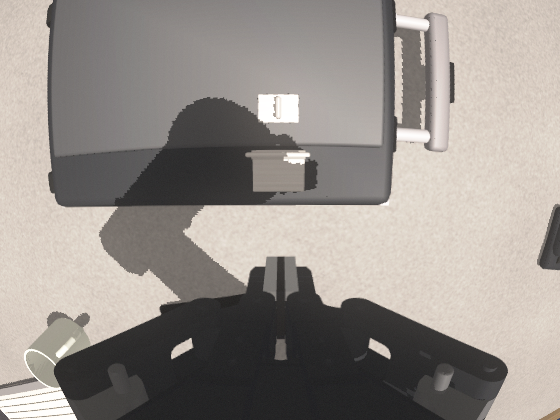

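The wrist picture shows the hasp upright, with its leaf edge near (278,155), the staple at (278,107), and the closed fingers in line at column 281. The bar is at (437,82) with the button at (452,82). All of it agrees with the fitted case pose, so I'll push the hasp over.

Request:
drive_tool(
  plan=[
    [[1, 0, 0, -27, 0], [1, 0, 0, -27, 0], [1, 0, 0, -27, 0], [1, 9.7, -2.3, 0, 0], [1, 9.7, -2.3, 0, 0], [1, 9.7, -2.3, 0, 0], [1, 9.7, -2.3, 0, 0], [1, 9.7, -2.3, 0, 0], [1, 9.7, -2.3, 0, 0], [1, 9.7, -2.3, 0, 0], [1, 7.2, -1.7, -5, 0], [1, 7.2, -1.7, -5, 0], [1, 7.2, -1.7, -5, 0], [1, 7.2, -1.7, -5, 0], [1, 4.4, -1, -7, 0], [1, 4.4, -1, -7, 0], [1, 4.4, -1, -7, 0], [1, 1.2, -0.3, -5, 0], [1, 1.2, -0.3, -5, 0], [1, 0, 0, 0, 0]],
  ],
)

```text
clock: 3.23
position: [573.5, 67.0, 98.0]
ee_rot: [0.994, -0.113, -0.001, 0.0]
contact_force: [0.6, -0.0, -0.0]
gripper_width: 0.1
grasp_force: 0.0
```

Request:
drive_tool(
  plan=[
    [[1, 0, 0, -1.5, 0], [1, 0, 0, -1.5, 0], [1, 0, 0, -1.5, 0], [1, 0, 0, 0, 0], [1, 0, 0, 0, 0]],
  ],
)

```text
clock: 3.65
position: [574.2, 67.3, 95.1]
ee_rot: [0.994, -0.113, 0.0, -0.0]
contact_force: [0.3, -0.0, 0.3]
gripper_width: -0.1
grasp_force: 0.3
```

Request:
drive_tool(
  plan=[
    [[1, 0, 0, -1, 0], [1, 0, 0, -1, 0], [1, 0, 0, -1, 0], [1, 0, 0, 0, 0], [1, 0, 0, 0, 0]],
  ],
)

```text
clock: 4.07
position: [574.2, 67.3, 94.7]
ee_rot: [0.994, -0.113, 0.001, 0.0]
contact_force: [-5.1, 0.9, 13.6]
gripper_width: -0.3
grasp_force: 6.9
```

Request:
drive_tool(
  plan=[
    [[1, 0, 0, 20, 0], [1, 0, 0, 35, 0], [1, 0, 0, 35, 0], [1, 0, 0, 30, 0], [-0.3, -4.6, -33.4, 0, 0], [-0.3, -4.6, -33.4, 0, 0], [-0.3, -4.6, -33.4, 0, 0], [-0.3, -4.6, -33.4, 0, 0], [-0.3, -4.6, -33.4, 0, 0], [-0.3, 0, 0, 0, 0], [-0.3, 0, 0, 0, 0], [-0.3, 0, 0, 0, 0]],
  ],
)

```text
clock: 5.07
position: [550.9, -99.8, 211.8]
ee_rot: [0.994, -0.114, -0.0, -0.0]
contact_force: [0.8, 0.0, 0.1]
gripper_width: 55.5
grasp_force: 0.0
```

Run:
```python
from h import *
s=wsnap('w2'); print(s['clock'],s['position'],s['ee_rot'],s['gripper_width'],cf(s['position'][None]))
snap('scene','s2'); snap('side','d2')
a=cv2.imread('pics/w2.png'); b=cv2.resize(cv2.imread('pics/d2.png')[155:255,260:370],(240,218),interpolation=cv2.INTER_CUBIC)
o=np.zeros((420,800,3),np.uint8);o[:,:560]=a;o[:218,560:]=b;cv2.imwrite('pics/c2.png',o)
P,u,v=wcloud('w2');Q=cf(P)
H=(abs(Q[:,0]+70)<18)&(Q[:,1]>0)&(Q[:,1]<28);print('leaf',H.sum(),np.percentile(Q[H][:,2],[5,50,95]) if H.sum() else'')
B=(Q[:,2]>60)&(Q[:,2]<72)&(Q[:,0]<-205)&(Q[:,0]>-275)&(abs(Q[:,1])<90);print(B.sum(),np.percentile(Q[B],[2,50,98],axis=0).round(1))
for n,f in [('scene','s2'),('side','d2')]:
    Q=cf(cloud(n,f));H=(abs(Q[:,0]+70)<22)&(abs(Q[:,1]-40)<45)&(Q[:,2]>91);print(f,Q[H].round(0)[::max(1,H.sum()//15)].tolist())
```

```text
5.0667 [550.93774392 -99.84257361 211.75034598] [ 9.93536617e-01 -1.13512023e-01 -8.02764339e-06 -1.05907566e-04] 55.50195940403341 [[-237.74078092    0.49076905  211.75034598]]
leaf 932 [90.25337194 95.48881222 96.68854027]
4600 [[-250.7  -66.5   60.9]
 [-234.8   -2.5   66.2]
 [-208.8   72.3   68.1]]
s2 [[-92.0, 80.0, 567.0], [-69.0, 82.0, 552.0], [-74.0, 63.0, 551.0], [-50.0, 66.0, 551.0], [-68.0, 46.0, 548.0], [-89.0, 27.0, 542.0], [-63.0, 33.0, 540.0], [-82.0, 20.0, 530.0], [-51.0, 29.0, 529.0], [-65.0, 20.0, 517.0], [-70.0, 12.0, 510.0], [-52.0, 22.0, 498.0], [-57.0, 75.0, 94.0], [-77.0, 41.0, 93.0], [-90.0, 11.0, 92.0]]
d2 [[-89.0, 55.0, 555.0], [-52.0, 66.0, 93.0], [-55.0, 36.0, 95.0], [-61.0, 79.0, 94.0], [-60.0, 49.0, 94.0], [-60.0, 20.0, 94.0], [-67.0, 66.0, 94.0], [-68.0, 26.0, 95.0], [-72.0, 76.0, 93.0], [-69.0, 46.0, 91.0], [-74.0, 10.0, 94.0], [-80.0, 56.0, 93.0], [-85.0, 27.0, 96.0], [-87.0, 69.0, 94.0], [-87.0, 40.0, 93.0], [-86.0, 10.0, 93.0], [-90.0, 33.0, 92.0]]
```

View pics/c2.png

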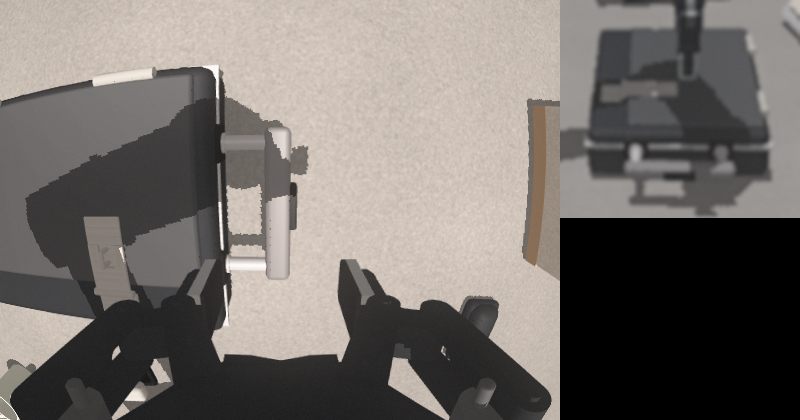

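The hasp lies flat: its leaf measures about 95 mm high in the wrist view (105,255) and about 94 mm in the side view. The bar, from (279,127) to (279,278), sits between the open fingers with the button at (293,205). I'll descend over it.

Request:
drive_tool(
  plan=[
    [[-0.3, 0, 0, -35, 0], [-0.3, 0, 0, -35, 0], [-0.3, 0, 0, -35, 0], [-0.3, 0, 0, -35, 0], [-0.3, 0, 0, -20, 0], [-0.3, 0, 0, -14, 0], [-0.3, 0, 0, 0, 0]],
  ],
)

```text
clock: 5.8
position: [549.3, -99.0, 34.8]
ee_rot: [0.994, -0.113, -0.003, 0.001]
contact_force: [0.2, 0.6, 0.9]
gripper_width: 55.3
grasp_force: 0.0
```

Request:
drive_tool(
  plan=[
    [[1, 0, 0, 0, 0], [1, 0, 0, 0, 0], [1, 0, 0, 0, 0], [1, 0, 0, 0, 0], [1, 0, 0, 0, 0], [1, 0, 0, 0, 0], [1, 0, 0, 0, 0], [1, 0, 0, 0, 0]],
  ],
)

```text
clock: 6.47
position: [552.1, -99.2, 39.5]
ee_rot: [0.994, -0.113, 0.002, -0.0]
contact_force: [-1.3, 3.5, 7.3]
gripper_width: 22.8
grasp_force: 60.5
```

Request:
drive_tool(
  plan=[
    [[1, -1.1, -4.9, 0, 0], [1, -2.3, -9.7, 0, 0], [1, -2.3, -9.7, 0, 0], [1, -2.3, -9.7, 0, 0], [1, -2.3, -9.7, 0, 0], [1, 0, 0, 0, 0]],
  ],
)

```text
clock: 6.97
position: [541.5, -144.4, 39.5]
ee_rot: [0.994, -0.113, 0.002, -0.0]
contact_force: [-1.6, 1.3, 6.5]
gripper_width: 23.0
grasp_force: 60.4
```

Request:
drive_tool(
  plan=[
    [[1, -2.3, -9.7, 0, 0], [1, -2.3, -9.7, 0, 0], [1, -2.3, -9.7, 0, 0], [1, -2.3, -9.7, 0, 0], [1, -2.3, -9.7, 0, 0], [1, -2.3, -9.7, 0, 0], [1, -2.3, -9.7, 0, 0], [1, -2.3, -9.7, 0, 0], [1, -2.3, -9.7, 0, 0], [1, -2.3, -9.7, 0, 0], [1, -2.3, -9.7, 0, 0], [1, 0, 0, 0, 0], [1, 0, 0, 0, 0]],
  ],
)

```text
clock: 8.05
position: [516.5, -250.8, 39.5]
ee_rot: [0.994, -0.113, 0.002, 0.0]
contact_force: [0.6, 1.8, 6.2]
gripper_width: 23.2
grasp_force: 60.4
```

Request:
drive_tool(
  plan=[
    [[1, -0.9, -3.9, 0, 0], [1, -0.9, -3.9, 0, 0], [1, -0.5, -1.9, 0, 0], [1, 0, 0, 0, 0], [1, 0, 0, 0, 0]],
  ],
)

```text
clock: 8.47
position: [514.4, -260.0, 39.5]
ee_rot: [0.994, -0.113, 0.002, 0.0]
contact_force: [-1.0, 2.9, 5.3]
gripper_width: 23.0
grasp_force: 60.4
```

Request:
drive_tool(
  plan=[
    [[1, -0.5, -1.9, 0, 0], [1, -0.5, -1.9, 0, 0], [1, -0.5, -1.9, 0, 0], [1, 0, 0, 0, 0], [1, 0, 0, 0, 0]],
  ],
)

```text
clock: 8.88
position: [513.7, -263.0, 39.5]
ee_rot: [0.994, -0.113, 0.002, -0.001]
contact_force: [2.7, 15.5, 8.0]
gripper_width: 22.9
grasp_force: 60.6
```

Request:
drive_tool(
  plan=[
    [[1, -0.5, -1.9, 0, 0], [1, 0, 0, 0, 0], [1, 0, 0, 0, 0], [1, 0, 0, 0, 0]],
  ],
)

```text
clock: 9.22
position: [513.6, -263.1, 39.5]
ee_rot: [0.994, -0.113, 0.002, -0.002]
contact_force: [3.7, 22.6, 9.1]
gripper_width: 22.6
grasp_force: 60.7
```

Run:
```python
from h import *
s=wsnap('w3'); print(s['clock'],s['position'],cf(s['position'][None]),s['contact_force'],s['gripper_width'],s['grasp_force'])
snap('scene','s3'); snap('side','d3')
b=cv2.imread('pics/d3.png')[130:290,220:400]; s3=cv2.imread('pics/s3.png')[130:350,180:420]
o=np.zeros((600,800,3),np.uint8);o[:300,:338]=cv2.resize(b,(338,300),interpolation=3);o[:300,340:667]=cv2.resize(s3,(327,300),interpolation=3)
o[300:,:400]=cv2.resize(cv2.imread('pics/w3.png'),(400,300));cv2.imwrite('pics/c3.png',o)
P,u,v=wcloud('w3');Q=cf(P)
H=(abs(Q[:,0]+70)<18)&(Q[:,1]>0)&(Q[:,1]<28);print('leaf',H.sum(),np.percentile(Q[H][:,2],[5,50,95]) if H.sum() else'')
B=(Q[:,2]>63)&(Q[:,2]<70)&(Q[:,0]<-360)&(Q[:,0]>-440)&(Q[:,1]<-25)&(Q[:,1]>-80);print(B.sum(),np.percentile(Q[B],[2,50,98],axis=0).round(1))
```

```text
9.2167 [ 513.61121343 -263.09298845   39.50719596] [[-4.05202869e+02 -1.55007282e-01  3.95071960e+01]] [ 3.73369859 22.57995164  9.12989948] 22.576900857822242 60.72997123003006
leaf 0 
7233 [[-415.4  -68.    63.2]
 [-404.2  -49.4   66.4]
 [-372.8  -26.1   68. ]]
```

View pics/c3.png

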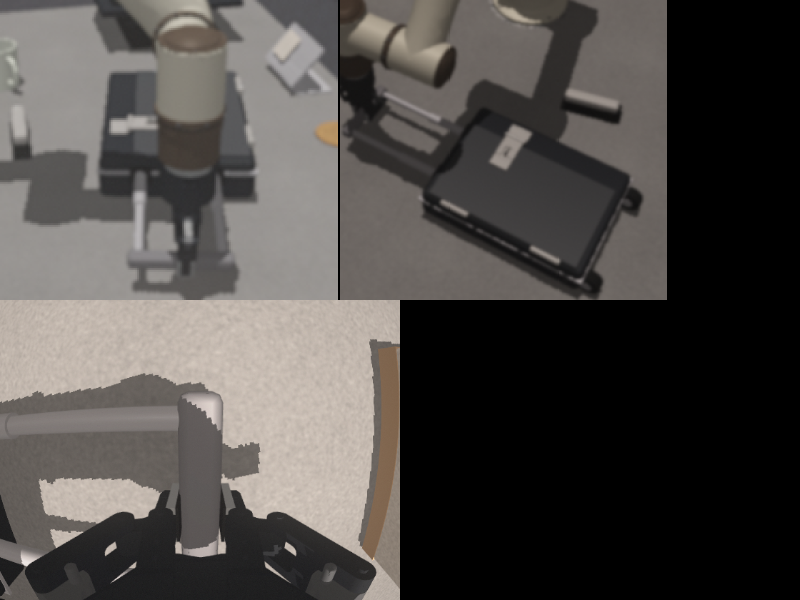

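The bar (200,470) is gripped with the button in, the tubes are drawn out about 170 mm (bar at case x −404), and the arm is pulling steadily on the end stop. The hasp lies flat over the staple (510,147), and the other things have not moved.

```bash
python3 -c "
from bench import *
print(job_done())"
```

```text
the job is handed in; nothing more can be done
None
```

I handed the job in with the hasp flat on the lid over its staple and the handle at its second stop (the bar measured about 169–170 mm out), the gripper still holding it there with the button squeezed and nothing else on the desk disturbed.

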